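Free the seized clamp knob of a bread slicing guide and reset its fence

TASK

The clamp knob on the sliding fence of the bread slicing guide has seized. Work it loose by rocking it back and forth in small arcs, easing off each time it comes up hard and never forcing it, or the shaft will shear. When it has broken free, unscrew it anticlockwise all the way to its open stop, slide the fence back fully home against the end block, away from the knife posts, and let go. Leave the glass, the tin and the spice jar standing where they are.

Things in the scene. Friction and masses are not known exactly. Their poses are not given: they have to be found in the camera images.
- slicer: Bread slicing guide, fixed to the worktop: pale wooden board 170 mm (its x) by 260 mm (its y), 18 mm thick, four dark knife posts up to 66 mm high at its +y end and a low end block (top 40 mm) near its -y end. Origin: centre of the board's underside, on the worktop, z up.
- fence (a joint): Slide of the fence, m: 0 at the start (near the knife posts), 0.07 home against the end block; grows along the slicer's -y. Guided, it moves in no other direction. Clamped (but for 4 mm of play) until stem passes about 0.85 rad; then it needs about 2 N. The knob stands on the fence and travels with it, so the fence can be drawn along by the knob or pushed at its plate.
- fence_mid (a point): Middle of the top edge of the fence's upright plate (120 mm along the slicer's x, 12 mm thick, top 55 mm above the worktop), 45 mm on the +y side of the knob's axis. Axes as the slicer's.
- knob_grip (a point): Point on the vertical axis of the black clamp knob, 78 mm above the worktop, at grip height. The grip is an upright flat-sided bar, 48 mm long along this point's x, 12 mm thick along its y, 58 to 91 mm above the worktop, on a round skirt of 46 mm diameter. Nothing on the guide but the knob is higher than 66 mm. The point turns with the knob.
- stem (a joint): Angle of the clamp's stem, rad, positive anticlockwise seen from above (loosening). About 0 at the start, 1.15 at the open stop. Seized: at first it turns only 0.14 to 0.42 rad either way, differing from case to case, before it comes up hard; more torque never frees it. Friction is 0.05 to 0.1 N m all the way. Once free it turns on to the open stop. See clamp_top.
- shaft_twist (a joint): Wind-up of the springy shaft between stem and knob, rad: twisting moment on the knob divided by 3.5 N m/rad; positive when the knob is twisted anticlockwise. The knob's angle is stem + shaft_twist; to unload the shaft, turn the knob back by the wind-up. The shaft shears at 0.115 rad (0.4 N m) either way.
- glass: Bystander: drinking glass, 81 mm wide, 93 mm high, standing; origin at the centre of its foot.
- tin: Bystander: short food tin, 75 mm wide, 58 mm high, standing; origin at the centre of its underside.
- spice: Bystander: spice jar with a red cap, 45 mm wide, 106 mm high, standing behind the guide; origin at the centre of its underside.
- clamp_top (a point): Centre of the top of the round grey clamp housing (72 mm wide, 48 mm above the worktop), on the knob's axis. Rust in it lets go a little when the stem has been brought up hard, about 0.2 N m, and the load is then eased off there for 0.4 s; next it must be turned back till it comes up hard on the other side. Five such swings, the first anticlockwise, each side ever wider (at most 0.6 rad), free it.

How it is judged:
By the outcome, as a careful person would: the job done as asked, in the order asked, and still so for the second after the job is handed in, with the robot touching nothing.
It also fails if it takes over 72 s, if anything falls off the work surface, if the arm or the gripper's body presses on something with over 40 N, if the wrist force passes 120 N, or if a joint passes its speed limit or range.

ROBOT

A 6-joint arm with a two-finger parallel gripper is mounted at the origin on a cart in front of the work surface, level with it; the furniture and walls round the work are solid. World frame = base frame: x ahead of the robot, y to its left, z up, the work surface at z = 0. Lengths are in m, angles in rad, forces in N, time in s.
With the tool pointing down it reaches from about 0.3 to 0.875 m from the base axis. Payload 6.4 kg.
Tool frame: the origin (TCP) lies midway between the tips of the shut fingers; the grasp point (between the pads) lies 19 mm behind it; z points along the fingers, x is the direction in which the jaws open and shut, and the axes are right-handed (so a half turn about z gives the same grasp; the last joint's range is limited). The gripper opens to 85 mm and grips with 20 to 120 N. Pads are 22 mm wide; open, the fingers measure 114 mm over their backs; the gripper's body (76 mm by 85 mm) begins 54 mm behind the grasp point. The pads swing forward as they close: fully open they stand 13 mm farther back than shut.
Start: joints at [1.08, 0.181, 1.607, -0, 1.354, -0.206], TCP at [0.162, 0.552, 0.231] pointing down, gripper open.
Joint ranges: [-2.99, 2.99], [-0.89, 2.07], [0.3, 2.58], [-1.14, 4.28], [0, 2.63], [-3.12, 3.12]. Speed limits (rad/s): [2.57, 2.57, 3.01, 3.14, 3.14, 3.14].

INTERFACE

Orientations are given as a rotation vector (axis times angle).
In Python, from plant import r, optics, job gives the robot as it stands.
- The arm moves only by the tool servo_tool, never from a script. Its argument "plan" is a list that holds one entry, the list of rows, each a list of 7 numbers: the shift along the tool's x, y, z in mm, then the turn, a rotation vector about the tool's x, y, z in rad, then the opening, from 0 (shut) to 1 (fully open). A call has 1 to 5 rows; each row is the pose to reach, as a shift and turn from the pose commanded when the call began, along the tool's axes at that moment; what a row does not reach only later rows make up. A row lasts 1/10 s, in which the tool goes at most 50 mm and 8.59 degrees, less where a joint would pass 70% of its speed; a pose out of reach is approached as far as the arm can. A call with a gripper value outside its range is refused whole. The fingers move at their own pace and stop on an object; the grip force is fixed at half the most. Time passes only in rows, so rows that repeat a pose let the fingers close. It gives the time, the measured TCP pose, the force and the opening at its end, in the units of the state.
- r.get_obs(): the state, without advancing time (a new reading comes with each control period).
- optics.get_image(name): name is "scene" or "top" or "wrist"; returns the picture (384x512x3 uint8, red, green, blue); there is no depth.
- optics.get_calibration(name): a dict with "mtx" (3x3 intrinsics, pixels), "R" (3x3) and "t" (3): a world point X has camera coordinates R X + t; the wrist camera has in their place "hand_eye" (4x4, takes a point from camera to tool coordinates, whose origin is the TCP and whose axes are the tool frame's). Camera axes: x right, y down, z forward; pixel columns grow to the right and rows downward; lengths in m; the calibration is good to about 2 mm. A picture is of the moment at which its call begins: read the wrist's pose just before it. get_calibration takes no time and is no camera call.
- job.close_job(): hands the job in, once; it reports no verdict.
The state is a dict: "time_s": time; "qpos": joint angles; "joint_vel": joint speeds; "joint_torque": joint torques, N m; "tcp_pos": TCP position; "eef_rot": TCP orientation; "ft_force": force on the tool from outside, world axes, zero at the start; "torque": the same for the moment, N m; "grip_width": finger opening in m.
Only numpy, scipy, OpenCV 4.12 (cv2) and the standard library are available. Lean on these libraries where they do the work, as an engineer would, in place of code of your own. Each camera call takes 0.05 s, during which the arm holds its last target. There are 200 camera calls.

## Working session

There is one attempt and no reset: what is moved stays moved. The work goes in short steps, Python scripts to look and compute and a tool call to move; the robot and the scene stay as the last step left them, time stands still between calls to the robot, and variables do not carry over. Pictures are saved under pics/ and viewed, about 8 in all and at most 12, crops included, and the job is handed in when it is done.

Besides the shell and the picture viewer there is one more tool, called as name(argument=value, ...), one argument or row to a line, values as JSON. servo_tool: Moves the arm, as the interface text tells. Its arguments: {"type":"object","properties":{"plan":{"type":"array"}},"required":["plan"]}

```bash
mkdir -p pics
python3 - <<'E'
from plant import r, optics, job
import cv2,numpy as np
s=r.get_obs();print(s)
for n in("top","scene"):
    im=optics.get_image(n);cv2.imwrite(f"pics/{n}0.png",im[:,:,::-1]);c=optics.get_calibration(n);print(n,c)
print(optics.get_calibration("wrist"))
a=cv2.imread("pics/top0.png");cv2.imwrite("pics/top0b.png",cv2.resize(a,(800,600),interpolation=cv2.INTER_CUBIC))
E
```

```text
{'time_s': 0.0, 'qpos': array([ 1.07972696e+00,  1.81508264e-01,  1.60800215e+00, -1.38269019e-05,
        1.35378165e+00, -2.06331992e-01]), 'joint_vel': array([ 0.00039964,  0.00219549,  0.00030296,  0.00017875, -0.00059637,
        0.00030868]), 'joint_torque': array([-3.36599633e-04, -4.44882309e+01, -3.51328933e+01, -3.87876607e-04,
        9.16921970e-03, -1.64529058e-05]), 'tcp_pos': array([0.16126449, 0.55135797, 0.2304054 ]), 'eef_rot': array([ 2.51357429e+00,  1.88333492e+00, -2.40938370e-03]), 'ft_force': array([ 1.15388714, -0.62573381, -0.17688979]), 'torque': array([-0.0154842 , -0.05100274,  0.05197663]), 'grip_width': 0.08534763759556406}
top {'mtx': array([[409.10877708,   0.        , 256.59609504],
       [  0.        , 409.10877708, 186.18324624],
       [  0.        ,   0.        ,   1.        ]]), 'R': array([[ 0.02319965, -0.99972505,  0.00340453],
       [-0.98051726, -0.02341809, -0.19503204],
       [ 0.19505814,  0.00118648, -0.98079096]]), 't': array([0.01867271, 0.63617492, 0.98477039])}
scene {'mtx': array([[405.32442373,   0.        , 258.49875863],
       [  0.        , 405.32442373, 187.91600051],
       [  0.        ,   0.        ,   1.        ]]), 'R': array([[ 0.72793584, -0.68542096,  0.01753627],
       [-0.51013476, -0.55851164, -0.65408507],
       [ 0.45811783,  0.4671861 , -0.7562177 ]]), 't': array([-0.42462703,  0.36440835,  0.84719106])}
{'mtx': array([[278.15395527,   0.        , 250.0033685 ],
       [  0.        , 278.15395527, 193.20487216],
       [  0.        ,   0.        ,   1.        ]]), 'hand_eye': array([[ 9.99999931e-01, -1.19793774e-04,  3.52828319e-04,
         6.09829474e-05],
       [ 2.29936208e-05,  9.64944843e-01,  2.62452757e-01,
        -6.58847178e-02],
       [-3.71900073e-04, -2.62452731e-01,  9.64944779e-01,
        -1.41922617e-01],
       [ 0.00000000e+00,  0.00000000e+00,  0.00000000e+00,
         1.00000000e+00]])}
```

View pics/top0b.png

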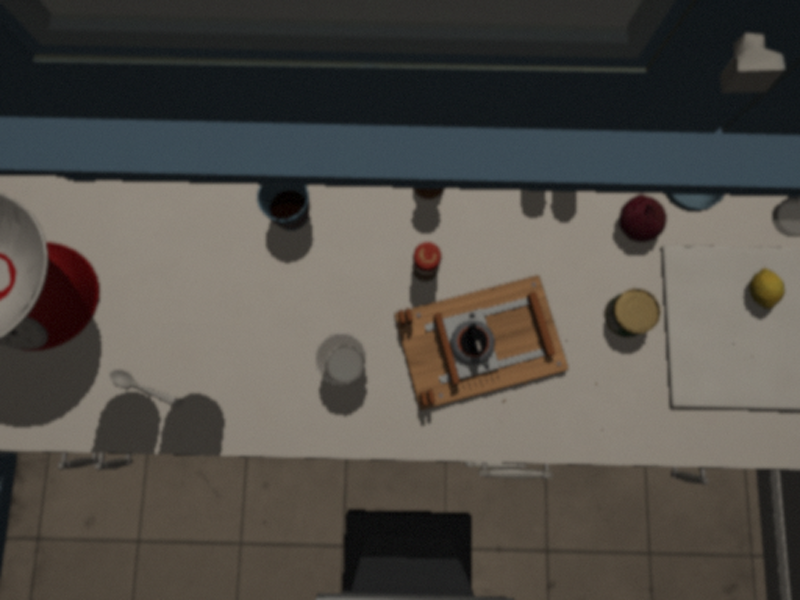

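View pics/scene0.png

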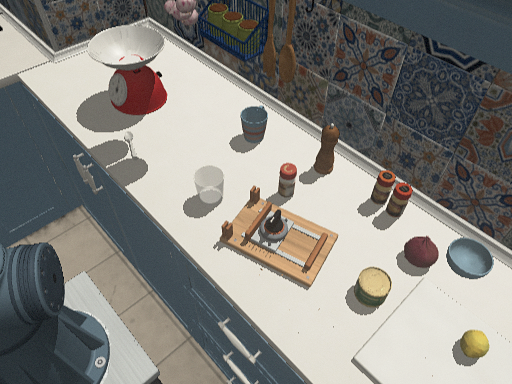

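```bash
cat > h.py <<'E'
from plant import r, optics, job
import cv2,numpy as np
from scipy.spatial.transform import Rotation as Ro
def bp(cal,u,v,z,Rw=None,tw=None):
    K=cal["mtx"];d=np.linalg.solve(K,[u,v,1.])
    if "R" in cal: R=cal["R"];c=-R.T@cal["t"];d=R.T@d
    else:
        H=cal["hand_eye"];c=Rw@H[:3,3]+tw;c=Rw@H[:3,3]+tw;d=Rw@H[:3,:3]@d
    return c+d*(z-c[2])/d[2]
def pose():
    s=r.get_obs();return s,Ro.from_rotvec(s["eef_rot"]).as_matrix(),s["tcp_pos"]
E
python3 - <<'E'
from h import *
c=optics.get_calibration("top");k=.64
for n,u,v,z in[("knob",474,341,.08),("c1",397,318,.018),("c2",540,277,.018),("c3",566,366,.018),("c4",425,408,.018),("glass",343,364,.05),("tin",636,312,.05),("spice",427,253,.106)]:
    print(n,bp(c,u*k,v*k,z).round(3))
s,R,t=pose();print(R.round(3))
a=cv2.imread("pics/top0.png")[170:270,245:370];b=cv2.imread("pics/scene0.png")[170:290,210:360]
cv2.imwrite("pics/c1.png",np.hstack([cv2.resize(a,(500,400),interpolation=3),cv2.resize(b,(300,400),interpolation=3)]))
E
```

```text
knob [ 0.554 -0.084  0.08 ]
c1 [0.597 0.039 0.018]
c2 [ 0.675 -0.205  0.018]
c3 [ 0.523 -0.245  0.018]
c4 [ 0.448 -0.011  0.018]
glass [0.515 0.125 0.05 ]
tin [ 0.612 -0.355  0.05 ]
spice [ 0.689 -0.006  0.106]
[[ 0.281  0.96  -0.001]
 [ 0.96  -0.281 -0.001]
 [-0.002 -0.    -1.   ]]
```

View pics/c1.png

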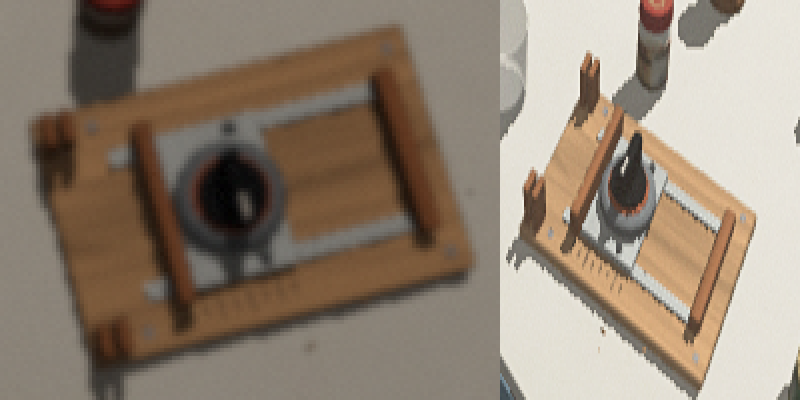

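servo_tool(
  plan=[
    [[-33, 37, 2, 0, 0, 0.149, 1], [-67, 74, 4, 0, 0, 0.298, 1], [-100, 112, 6, 0, 0, 0.447, 1], [-133, 149, 8, 0, 0, 0.596, 1], [-167, 186, 10, 0, 0, 0.745, 1]],
  ],
)

```text
time_s: 0.6
tcp_pos: [0.2932, 0.338, 0.221]
eef_rot: [3.029, 0.831, -0.0]
ft_force: [0.2, -0.1, 0.2]
grip_width: 0.0855
```

servo_tool(
  plan=[
    [[1, 50, 2, 0, 0, 0.149, 1], [2, 100, 4, 0, 0, 0.298, 1], [3, 149, 6, 0, 0, 0.447, 1], [4, 199, 8, 0, 0, 0.596, 1], [5, 249, 10, 0, 0, 0.745, 1]],
  ],
)

```text
time_s: 1.1
tcp_pos: [0.4258, 0.1271, 0.2112]
eef_rot: [-3.124, 0.33, -0.0]
ft_force: [0.8, 0.3, 0.4]
grip_width: 0.0855
```

servo_tool(
  plan=[
    [[35, 35, 2, 0, 0, 0.149, 1], [70, 70, 4, 0, 0, 0.298, 1], [105, 105, 6, 0, 0, 0.447, 1], [140, 140, 8, 0, 0, 0.596, 1], [173, 178, 10, 0, 0, 0.745, 1]],
  ],
)

```text
time_s: 1.6
tcp_pos: [0.5591, -0.0818, 0.2008]
eef_rot: [-2.79, 1.444, 0.001]
ft_force: [1.0, 0.5, 0.4]
grip_width: 0.0852
```

servo_tool(
  plan=[
    [[0, 0, 0, 0, 0, 0.149, 1], [0, 0, 0, 0, 0, 0.296, 1], [0, 0, 0, 0, 0, 0.31, 1]],
  ],
)

```text
time_s: 1.9
tcp_pos: [0.5581, -0.0804, 0.2005]
eef_rot: [2.537, -1.853, -0.002]
ft_force: [0.3, 0.7, -0.3]
grip_width: 0.0852
```

Run:
```python
from h import *
s,R,t=pose();print(t,R.round(3).tolist(),s["torque"],s["qpos"].round(2))
im=optics.get_image("wrist");cv2.imwrite("pics/w1.png",im[:,:,::-1])
a=im[100:384,80:432,::-1];cv2.imwrite("pics/w1c.png",cv2.resize(a,(704,568),interpolation=3))
for _ in range(4): optics.get_image("wrist");print(r.get_obs()["torque"])
```

```text
[ 0.55814213 -0.08041892  0.20053756] [[0.304, -0.953, -0.001], [-0.953, -0.304, 0.001], [-0.001, 0.001, -1.0]] [0.00714734 0.02951487 0.01001209] [-0.35  0.19  1.66  0.    1.29  0.91]
[ 0.00855825 -0.01643011  0.00808667]
[-0.01420947 -0.04756378  0.00912773]
[ 0.03752509  0.02966626 -0.02531679]
[-0.03639165 -0.00725839  0.05080798]
```

View pics/w1c.png

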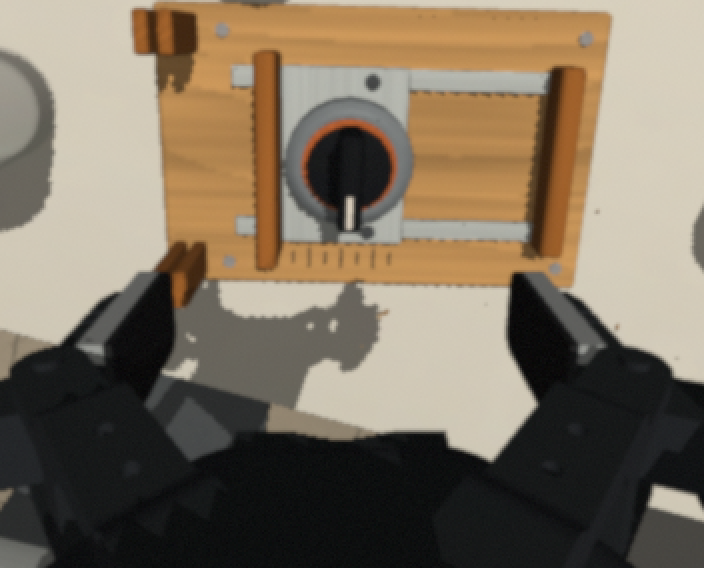

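Run:
```python
from h import *
t=np.array([0.55814213,-0.08041892,0.20053756]);R=np.array([[0.304,-0.953,-0.001],[-0.953,-0.304,0.001],[-0.001,0.001,-1.0]])
c=optics.get_calibration("wrist")
for n,u,v,z in[("skirt",351,163,.058),("hous",349,159,.048),("barfar",351,128,.091),("barnear",347.5,231,.091),("p1",350.5,197,.091),("c1",155,8,.018),("c2",611,14,.018),("c3",573,287,.018)]:
    p=bp(c,80+u/2,100+v/2,z,R,t);print(n,p.round(4),(R.T@(p-t)*1000).round(1))
```

```text
skirt [ 0.5618 -0.0852  0.058 ] [  5.8  -2.2 142.5]
hous [ 0.5615 -0.0844  0.048 ] [  4.9  -2.1 152.5]
barfar [ 0.5844 -0.0773  0.091 ] [  5.1 -26.  109.5]
barnear [ 0.5365 -0.0911  0.091 ] [  3.7  23.7 109.5]
p1 [ 0.5531 -0.0872  0.091 ] [  5.    6.7 109.5]
c1 [0.6042 0.0424 0.018 ] [-102.9  -81.4  182.6]
c2 [ 0.6783 -0.2004  0.018 ] [151.1 -78.2 182.3]
c3 [ 0.5194 -0.2481  0.018 ] [148.2  87.7 182.4]
```

servo_tool(
  plan=[
    [[2, -1, 45, 0, 0, 0.02, 1], [4, -1.5, 90, 0, 0, 0.03, 1], [4.5, -1.5, 125, 0, 0, 0.03, 1], [4.5, -1.5, 138.5, 0, 0, 0.03, 1], [4.5, -1.5, 138.5, 0, 0, 0.03, 0.4]],
  ],
)

```text
time_s: 2.65
tcp_pos: [0.5598, -0.0831, 0.0611]
eef_rot: [2.512, -1.885, -0.006]
ft_force: [0.1, -0.3, 0.3]
grip_width: 0.0729
```

servo_tool(
  plan=[
    [[0, 0, 0, 0, 0, 0, 0.3], [0, 0, 0, 0, 0, 0, 0.2], [0, 0, 0, 0, 0, 0, 0], [0, 0, 0, 0, 0, 0, 0], [0, 0, 0, 0, 0, 0, 0]],
  ],
)

```text
time_s: 3.15
tcp_pos: [0.5622, -0.084, 0.0643]
eef_rot: [-2.511, 1.887, -0.003]
ft_force: [-0.6, 1.3, 6.5]
grip_width: 0.0112
```

```bash
cat > m.py <<'E'
from h import *
import sys
# m.py N: average N readings; print yaw, moment, measured pose
n=int(sys.argv[1]) if len(sys.argv)>1 else 3
L=[]
for i in range(n):
    s,R,t=pose();L.append([*s["ft_force"],s["torque"][2],np.arctan2(R[1,0],R[0,0]),s["joint_torque"][5]])
    if i<n-1: optics.get_image("top")
L=np.array(L);m=L.mean(0)
print("t",round(s["time_s"],2),"F",m[:3].round(1),"Mz",m[3].round(3),L[:,3].round(3),"yaw",L[:,4].round(4),"tq6",L[:,5].round(3),"pos",t.round(4),"w",round(s["grip_width"],4))
E
python3 m.py 5
```

```text
t 3.35 F [-0.9  1.   6.4] Mz -0.002 [ 0.001  0.004 -0.003 -0.014  0.003] yaw [-1.289  -1.2889 -1.289  -1.2889 -1.289 ] tq6 [-0.018 -0.018 -0.017 -0.017 -0.017] pos [ 0.5622 -0.084   0.0643] w 0.0113
```

servo_tool(
  plan=[
    [[0, 0, -2, 0, 0, -0.04, 0], [0, 0, -2, 0, 0, -0.08, 0], [0, 0, -2, 0, 0, -0.12, 0], [0, 0, -2, 0, 0, -0.15, 0], [0, 0, -2, 0, 0, -0.15, 0]],
  ],
)

```text
time_s: 3.85
tcp_pos: [0.5616, -0.0834, 0.0645]
eef_rot: [-2.645, 1.693, -0.001]
ft_force: [4.3, 1.8, -7.0]
grip_width: 0.0108
```

```bash
python3 m.py 3
```

```text
t 3.95 F [ 4.5  1.7 -7.5] Mz -0.061 [-0.063 -0.043 -0.077] yaw [-1.139  -1.1399 -1.1399] tq6 [-0.378 -0.185 -0.093] pos [ 0.5616 -0.0834  0.0645] w 0.0109
```

servo_tool(
  plan=[
    [[0, 0, 1, 0, 0, -0.02, 0], [0, 0, 1, 0, 0, -0.04, 0], [0, 0, 1, 0, 0, -0.055, 0]],
  ],
)

```text
time_s: 4.25
tcp_pos: [0.5617, -0.0838, 0.0644]
eef_rot: [-2.692, 1.619, -0.001]
ft_force: [3.4, 3.2, -0.2]
grip_width: 0.011
```

```bash
python3 m.py 3
```

```text
t 4.35 F [2.9 3.3 0.7] Mz -0.088 [-0.093 -0.082 -0.09 ] yaw [-1.0826 -1.0821 -1.0834] tq6 [ 0.069 -0.016 -0.218] pos [ 0.5618 -0.0839  0.0644] w 0.0111
```

servo_tool(
  plan=[
    [[0, 0, 0, 0, 0, -0.02, 0], [0, 0, 0, 0, 0, -0.04, 0], [0, 0, 0, 0, 0, -0.055, 0]],
  ],
)

```text
time_s: 4.65
tcp_pos: [0.5618, -0.084, 0.0643]
eef_rot: [-2.736, 1.544, -0.002]
ft_force: [3.3, 3.2, 3.7]
grip_width: 0.0111
```

```bash
python3 m.py 3
```

```text
t 4.75 F [2.7 2.7 4.2] Mz -0.067 [-0.109 -0.022 -0.069] yaw [-1.0275 -1.0272 -1.0284] tq6 [ 0.073 -0.031 -0.235] pos [ 0.5618 -0.084   0.0644] w 0.0109
```

servo_tool(
  plan=[
    [[0, 0, 0, 0, 0, -0.02, 0], [0, 0, 0, 0, 0, -0.04, 0], [0, 0, 0, 0, 0, -0.055, 0]],
  ],
)

```text
time_s: 5.05
tcp_pos: [0.5617, -0.0841, 0.0643]
eef_rot: [-2.777, 1.468, -0.002]
ft_force: [2.4, 2.6, 5.6]
grip_width: 0.0111
```

```bash
python3 m.py 3
```

```text
t 5.15 F [2.6 2.5 5.7] Mz -0.097 [-0.116 -0.101 -0.073] yaw [-0.9726 -0.972  -0.973 ] tq6 [ 0.055 -0.082 -0.234] pos [ 0.5617 -0.084   0.0643] w 0.0111
```

servo_tool(
  plan=[
    [[0, 0, 0, 0, 0, -0.02, 0], [0, 0, 0, 0, 0, -0.045, 0], [0, 0, 0, 0, 0, -0.045, 0]],
  ],
)

```text
time_s: 5.45
tcp_pos: [0.5617, -0.084, 0.0643]
eef_rot: [-2.809, 1.406, -0.001]
ft_force: [2.7, 1.8, 4.9]
grip_width: 0.0109
```

```bash
python3 m.py 3
```

```text
t 5.55 F [2.3 2.5 5.3] Mz -0.212 [-0.236 -0.226 -0.174] yaw [-0.928  -0.9285 -0.9287] tq6 [-0.441 -0.288 -0.233] pos [ 0.5617 -0.0841  0.0643] w 0.011
```

servo_tool(
  plan=[
    [[0, 0, 0, 0, 0, -0.025, 0], [0, 0, 0, 0, 0, -0.025, 0], [0, 0, 0, 0, 0, 0.02, 0], [0, 0, 0, 0, 0, 0.055, 0], [0, 0, 0, 0, 0, 0.055, 0]],
  ],
)

```text
time_s: 6.05
tcp_pos: [0.5618, -0.0843, 0.0644]
eef_rot: [2.769, -1.484, 0.002]
ft_force: [3.6, 1.4, 4.5]
grip_width: 0.0111
```

```bash
python3 m.py 9
```

```text
t 6.45 F [3.4 1.6 5. ] Mz -0.056 [-0.03  -0.034 -0.077 -0.037 -0.084 -0.075 -0.074 -0.05  -0.044] yaw [-0.9838 -0.9829 -0.9826 -0.9825 -0.9826 -0.9825 -0.9826 -0.9826 -0.9825] tq6 [ 0.338  0.082 -0.011 -0.034 -0.039 -0.039 -0.04  -0.04  -0.04 ] pos [ 0.5618 -0.0843  0.0643] w 0.0111
```

servo_tool(
  plan=[
    [[0, 0, 0, 0, 0, 0.012, 0], [0, 0, 0, 0, 0, 0.012, 0], [0, 0, 0, 0, 0, 0.012, 0], [0, 0, 0, 0, 0, 0.012, 0], [0, 0, 0, 0, 0, 0.012, 0]],
  ],
)

```text
time_s: 6.95
tcp_pos: [0.5618, -0.0843, 0.0643]
eef_rot: [2.761, -1.498, 0.002]
ft_force: [3.3, 1.5, 5.6]
grip_width: 0.011
```

```bash
python3 m.py 3
```

```text
t 7.05 F [2.9 1.8 5.5] Mz 0.002 [ 0.014 -0.01   0.002] yaw [-0.9945 -0.9945 -0.9945] tq6 [-0.002 -0.002 -0.002] pos [ 0.5618 -0.0844  0.0643] w 0.0112
```

servo_tool(
  plan=[
    [[0, 0, 0, 0, 0, 0.09, 0], [0, 0, 0, 0, 0, 0.18, 0], [0, 0, 0, 0, 0, 0.27, 0], [0, 0, 0, 0, 0, 0.36, 0], [0, 0, 0, 0, 0, 0.44, 0]],
  ],
)

```text
time_s: 7.55
tcp_pos: [0.5621, -0.085, 0.0644]
eef_rot: [2.364, -2.069, 0.004]
ft_force: [4.3, -1.6, 3.8]
grip_width: 0.0105
```

```bash
python3 m.py 3
```

```text
t 7.65 F [ 3.9 -0.9  4.3] Mz 0.057 [0.094 0.041 0.036] yaw [-1.4378 -1.4417 -1.4354] tq6 [-0.887 -0.231  0.85 ] pos [ 0.5621 -0.0848  0.0643] w 0.0109
```

servo_tool(
  plan=[
    [[0, 0, 0, 0, 0, 0.02, 0], [0, 0, 0, 0, 0, 0.04, 0], [0, 0, 0, 0, 0, 0.06, 0]],
  ],
)

```text
time_s: 7.95
tcp_pos: [0.562, -0.0847, 0.0643]
eef_rot: [2.303, -2.137, 0.004]
ft_force: [4.3, -3.0, 6.1]
grip_width: 0.011
```

```bash
python3 m.py 3
```

```text
t 8.05 F [ 4.7 -2.9  5.6] Mz 0.025 [0.065 0.001 0.009] yaw [-1.4958 -1.497  -1.4957] tq6 [-0.213 -0.002  0.217] pos [ 0.562  -0.0848  0.0644] w 0.0109
```

servo_tool(
  plan=[
    [[0, 0, 0, 0, 0, 0.02, 0], [0, 0, 0, 0, 0, 0.04, 0], [0, 0, 0, 0, 0, 0.06, 0]],
  ],
)

```text
time_s: 8.35
tcp_pos: [0.562, -0.085, 0.0643]
eef_rot: [2.238, -2.205, 0.004]
ft_force: [4.9, -4.7, 3.6]
grip_width: 0.0111
```

```bash
python3 m.py 3
```

```text
t 8.45 F [ 5.2 -4.2  3.8] Mz 0.054 [0.041 0.083 0.039] yaw [-1.5559 -1.5569 -1.5556] tq6 [-0.176  0.03   0.247] pos [ 0.562  -0.085   0.0644] w 0.0111
```

servo_tool(
  plan=[
    [[0, 0, 0, 0, 0, 0.02, 0], [0, 0, 0, 0, 0, 0.04, 0], [0, 0, 0, 0, 0, 0.06, 0]],
  ],
)

```text
time_s: 8.75
tcp_pos: [0.562, -0.0852, 0.0644]
eef_rot: [2.171, -2.27, 0.005]
ft_force: [4.9, -4.9, 3.9]
grip_width: 0.0112
```

```bash
python3 m.py 3
```

```text
t 8.85 F [ 4.6 -4.7  4.1] Mz 0.183 [0.196 0.214 0.139] yaw [-1.6157 -1.6168 -1.6154] tq6 [-0.107  0.113  0.329] pos [ 0.562  -0.0852  0.0644] w 0.0107
```

servo_tool(
  plan=[
    [[0, 0, 0, 0, 0, 0.03, 0], [0, 0, 0, 0, 0, 0.03, 0], [0, 0, 0, 0, 0, -0.02, 0], [0, 0, 0, 0, 0, -0.055, 0], [0, 0, 0, 0, 0, -0.055, 0]],
  ],
)

```text
time_s: 9.35
tcp_pos: [0.562, -0.085, 0.0643]
eef_rot: [2.234, -2.208, 0.004]
ft_force: [4.1, -4.1, 4.5]
grip_width: 0.0111
```

servo_tool(
  plan=[
    [[0, 0, 0, 0, 0, 0, 0], [0, 0, 0, 0, 0, 0, 0], [0, 0, 0, 0, 0, 0, 0], [0, 0, 0, 0, 0, 0, 0], [0, 0, 0, 0, 0, 0, 0]],
  ],
)

```text
time_s: 9.85
tcp_pos: [0.562, -0.085, 0.0643]
eef_rot: [2.233, -2.21, 0.004]
ft_force: [4.9, -3.5, 3.8]
grip_width: 0.0108
```

```bash
python3 m.py 4
```

```text
t 10.0 F [ 4.8 -3.5  3.9] Mz -0.019 [-0.008  0.012 -0.044 -0.037] yaw [-1.5602 -1.5603 -1.5603 -1.5603] tq6 [-0.025 -0.025 -0.025 -0.025] pos [ 0.562  -0.085   0.0644] w 0.0113
```

Unloaded and held. Swing 3: back anticlockwise through the known free zone.

servo_tool(
  plan=[
    [[0, 0, 0, 0, 0, -0.12, 0], [0, 0, 0, 0, 0, -0.24, 0], [0, 0, 0, 0, 0, -0.36, 0], [0, 0, 0, 0, 0, -0.48, 0], [0, 0, 0, 0, 0, -0.58, 0]],
  ],
)

```text
time_s: 10.5
tcp_pos: [0.5614, -0.0831, 0.0643]
eef_rot: [-2.774, 1.472, 0.0]
ft_force: [2.9, 2.7, 9.2]
grip_width: 0.0108
```

servo_tool(
  plan=[
    [[0, 0, 0, 0, 0, -0.02, 0], [0, 0, 0, 0, 0, -0.02, 0]],
  ],
)

```text
time_s: 10.7
tcp_pos: [0.5614, -0.0831, 0.0643]
eef_rot: [-2.786, 1.45, 0.0]
ft_force: [2.2, 2.7, 7.9]
grip_width: 0.0105
```

```bash
python3 m.py 3
```

```text
t 10.8 F [2.6 2.6 8.1] Mz -0.06 [-0.071 -0.075 -0.032] yaw [-0.9596 -0.9601 -0.9602] tq6 [-0.283 -0.117 -0.064] pos [ 0.5614 -0.0831  0.0643] w 0.0109
```

servo_tool(
  plan=[
    [[0, 0, 0, 0, 0, -0.02, 0], [0, 0, 0, 0, 0, -0.04, 0], [0, 0, 0, 0, 0, -0.06, 0]],
  ],
)

```text
time_s: 11.1
tcp_pos: [0.5613, -0.0831, 0.0643]
eef_rot: [-2.828, 1.365, 0.001]
ft_force: [2.6, 3.5, 7.4]
grip_width: 0.011
```

```bash
python3 m.py 3
```

```text
t 11.2 F [2.4 3.1 7.7] Mz -0.139 [-0.148 -0.169 -0.101] yaw [-0.8996 -0.8985 -0.8999] tq6 [ 0.133 -0.089 -0.306] pos [ 0.5614 -0.0831  0.0643] w 0.0108
```

servo_tool(
  plan=[
    [[0, 0, 0, 0, 0, -0.02, 0], [0, 0, 0, 0, 0, -0.04, 0], [0, 0, 0, 0, 0, -0.04, 0]],
  ],
)

```text
time_s: 11.5
tcp_pos: [0.5613, -0.0831, 0.0643]
eef_rot: [-2.855, 1.309, 0.001]
ft_force: [2.4, 3.4, 8.2]
grip_width: 0.0111
```

```bash
python3 m.py 3
```

```text
t 11.6 F [2.3 2.8 8.5] Mz -0.249 [-0.241 -0.218 -0.287] yaw [-0.8601 -0.8606 -0.8607] tq6 [-0.418 -0.293 -0.249] pos [ 0.5613 -0.0831  0.0643] w 0.0111
```

servo_tool(
  plan=[
    [[0, 0, 0, 0, 0, -0.015, 0], [0, 0, 0, 0, 0, -0.015, 0], [0, 0, 0, 0, 0, 0.03, 0], [0, 0, 0, 0, 0, 0.07, 0], [0, 0, 0, 0, 0, 0.07, 0]],
  ],
)

```text
time_s: 12.1
tcp_pos: [0.5615, -0.0834, 0.0643]
eef_rot: [-2.807, 1.41, -0.0]
ft_force: [2.5, 1.2, 7.9]
grip_width: 0.0108
```

servo_tool(
  plan=[
    [[0, 0, 0, 0, 0, 0, 0], [0, 0, 0, 0, 0, 0, 0], [0, 0, 0, 0, 0, 0, 0], [0, 0, 0, 0, 0, 0, 0], [0, 0, 0, 0, 0, 0, 0]],
  ],
)

```text
time_s: 12.6
tcp_pos: [0.5615, -0.0834, 0.0643]
eef_rot: [-2.807, 1.409, -0.0]
ft_force: [3.9, 2.4, 6.6]
grip_width: 0.011
```

```bash
python3 m.py 4
```

```text
t 12.75 F [3.  2.1 7.3] Mz -0.017 [-0.017 -0.009 -0.009 -0.033] yaw [-0.9302 -0.9303 -0.9303 -0.9302] tq6 [-0.013 -0.014 -0.013 -0.013] pos [ 0.5615 -0.0834  0.0643] w 0.011
```

servo_tool(
  plan=[
    [[0, 0, -1, 0, 0, 0.135, 0], [0, 0, -1, 0, 0, 0.27, 0], [0, 0, -1, 0, 0, 0.405, 0], [0, 0, -1, 0, 0, 0.54, 0], [0, 0, -1, 0, 0, 0.66, 0]],
  ],
)

```text
time_s: 13.25
tcp_pos: [0.5619, -0.085, 0.0645]
eef_rot: [2.194, -2.248, 0.004]
ft_force: [7.2, -6.2, -2.4]
grip_width: 0.011
```

servo_tool(
  plan=[
    [[0, 0, 0, 0, 0, 0.02, 0], [0, 0, 0, 0, 0, 0.02, 0]],
  ],
)

```text
time_s: 13.45
tcp_pos: [0.5618, -0.0851, 0.0645]
eef_rot: [2.176, -2.265, 0.004]
ft_force: [6.8, -5.5, -3.1]
grip_width: 0.0105
```

```bash
python3 m.py 3
```

```text
t 13.55 F [ 7.  -5.3 -2.5] Mz 0.016 [0.022 0.006 0.019] yaw [-1.611  -1.6105 -1.6103] tq6 [0.267 0.091 0.036] pos [ 0.5619 -0.0851  0.0645] w 0.0109
```

servo_tool(
  plan=[
    [[0, 0, 0, 0, 0, 0.02, 0], [0, 0, 0, 0, 0, 0.04, 0], [0, 0, 0, 0, 0, 0.055, 0]],
  ],
)

```text
time_s: 13.85
tcp_pos: [0.5619, -0.0853, 0.0645]
eef_rot: [2.113, -2.324, 0.004]
ft_force: [7.2, -6.0, -2.9]
grip_width: 0.0109
```

```bash
python3 m.py 3
```

```text
t 13.95 F [ 7.1 -6.2 -2.8] Mz 0.107 [0.121 0.129 0.069] yaw [-1.6658 -1.6666 -1.6656] tq6 [-0.059  0.065  0.218] pos [ 0.5618 -0.0854  0.0644] w 0.0108
```

servo_tool(
  plan=[
    [[0, 0, 0, 0, 0, 0.02, 0], [0, 0, 0, 0, 0, 0.04, 0], [0, 0, 0, 0, 0, 0.04, 0]],
  ],
)

```text
time_s: 14.25
tcp_pos: [0.5618, -0.0855, 0.0645]
eef_rot: [2.066, -2.366, 0.005]
ft_force: [7.4, -7.0, -2.9]
grip_width: 0.0109
```

```bash
python3 m.py 3
```

```text
t 14.35 F [ 7.1 -7.  -2.9] Mz 0.116 [0.099 0.105 0.145] yaw [-1.7057 -1.7053 -1.7051] tq6 [0.283 0.158 0.115] pos [ 0.5618 -0.0855  0.0644] w 0.0109
```

servo_tool(
  plan=[
    [[0, 0, 0, 0, 0, 0.02, 0], [0, 0, 0, 0, 0, 0.035, 0], [0, 0, 0, 0, 0, 0.035, 0]],
  ],
)

```text
time_s: 14.65
tcp_pos: [0.5618, -0.0856, 0.0644]
eef_rot: [2.025, -2.401, 0.005]
ft_force: [7.3, -7.1, -2.7]
grip_width: 0.0111
```

```bash
python3 m.py 4
```

```text
t 14.8 F [ 6.2 -7.4 -2.7] Mz 0.204 [0.152 0.197 0.252 0.216] yaw [-1.7403 -1.74   -1.7399 -1.7399] tq6 [0.343 0.246 0.213 0.205] pos [ 0.5618 -0.0857  0.0645] w 0.0107
```

servo_tool(
  plan=[
    [[0, 0, 0, 0, 0, 0.025, 0], [0, 0, 0, 0, 0, 0.025, 0], [0, 0, 0, 0, 0, -0.03, 0], [0, 0, 0, 0, 0, -0.06, 0], [0, 0, 0, 0, 0, -0.06, 0]],
  ],
)

```text
time_s: 15.3
tcp_pos: [0.5618, -0.0854, 0.0645]
eef_rot: [2.097, -2.338, 0.005]
ft_force: [7.2, -6.3, -1.9]
grip_width: 0.0111
```

servo_tool(
  plan=[
    [[0, 0, 0, 0, 0, 0, 0], [0, 0, 0, 0, 0, 0, 0], [0, 0, 0, 0, 0, 0, 0], [0, 0, 0, 0, 0, 0, 0], [0, 0, 0, 0, 0, 0, 0]],
  ],
)

```text
time_s: 15.8
tcp_pos: [0.5618, -0.0854, 0.0645]
eef_rot: [2.096, -2.339, 0.005]
ft_force: [6.9, -6.3, -2.6]
grip_width: 0.0111
```

```bash
python3 m.py 4
```

```text
t 15.95 F [ 6.8 -6.  -2.9] Mz 0.035 [0.002 0.025 0.011 0.101] yaw [-1.6803 -1.6804 -1.6804 -1.6803] tq6 [0.012 0.012 0.012 0.012] pos [ 0.5618 -0.0854  0.0644] w 0.011
```

servo_tool(
  plan=[
    [[0, 0, 0.5, 0, 0, -0.148, 0], [0, 0, 0.5, 0, 0, -0.296, 0], [0, 0, 0.5, 0, 0, -0.444, 0], [0, 0, 0.5, 0, 0, -0.592, 0], [0, 0, 0.5, 0, 0, -0.73, 0]],
  ],
)

```text
time_s: 16.45
tcp_pos: [0.5613, -0.083, 0.0643]
eef_rot: [-2.796, 1.429, 0.001]
ft_force: [3.9, 3.3, 6.2]
grip_width: 0.011
```

servo_tool(
  plan=[
    [[0, 0, 0, 0, 0, -0.03, 0], [0, 0, 0, 0, 0, -0.05, 0], [0, 0, 0, 0, 0, -0.05, 0]],
  ],
)

```text
time_s: 16.75
tcp_pos: [0.5612, -0.0829, 0.0643]
eef_rot: [-2.828, 1.366, 0.001]
ft_force: [4.2, 2.9, 5.5]
grip_width: 0.0111
```

```bash
python3 m.py 4
```

```text
t 16.9 F [4.  3.2 5.5] Mz -0.073 [-0.117 -0.048 -0.074 -0.052] yaw [-0.8998 -0.9002 -0.9003 -0.9004] tq6 [-0.242 -0.11  -0.066 -0.055] pos [ 0.5612 -0.0829  0.0644] w 0.0109
```

servo_tool(
  plan=[
    [[0, 0, 0, 0, 0, -0.03, 0], [0, 0, 0, 0, 0, -0.065, 0], [0, 0, 0, 0, 0, -0.065, 0]],
  ],
)

```text
time_s: 17.2
tcp_pos: [0.5611, -0.0829, 0.0643]
eef_rot: [-2.871, 1.272, 0.001]
ft_force: [2.5, 3.6, 6.0]
grip_width: 0.0106
```

```bash
python3 m.py 3
```

```text
t 17.3 F [3.2 3.1 6.3] Mz -0.028 [ 0.011 -0.052 -0.044] yaw [-0.8343 -0.8351 -0.8353] tq6 [-0.348 -0.134 -0.059] pos [ 0.5611 -0.0829  0.0643] w 0.0111
```

servo_tool(
  plan=[
    [[0, 0, 0, 0, 0, -0.03, 0], [0, 0, 0, 0, 0, -0.065, 0], [0, 0, 0, 0, 0, -0.065, 0]],
  ],
)

```text
time_s: 17.6
tcp_pos: [0.561, -0.083, 0.0643]
eef_rot: [-2.911, 1.178, 0.002]
ft_force: [2.8, 2.3, 5.4]
grip_width: 0.011
```

```bash
python3 m.py 3
```

```text
t 17.7 F [2.8 2.8 5.6] Mz -0.015 [-0.04   0.035 -0.041] yaw [-0.7693 -0.77   -0.7702] tq6 [-0.348 -0.134 -0.059] pos [ 0.561  -0.083   0.0643] w 0.011
```

servo_tool(
  plan=[
    [[0, 0, 0, 0, 0, -0.03, 0], [0, 0, 0, 0, 0, -0.065, 0], [0, 0, 0, 0, 0, -0.065, 0]],
  ],
)

```text
time_s: 18.0
tcp_pos: [0.5609, -0.083, 0.0643]
eef_rot: [-2.948, 1.083, 0.002]
ft_force: [2.0, 3.2, 6.5]
grip_width: 0.011
```

```bash
python3 m.py 3
```

```text
t 18.1 F [2.3 2.7 6.5] Mz -0.028 [ 0.014 -0.07  -0.028] yaw [-0.7043 -0.7049 -0.7052] tq6 [-0.348 -0.134 -0.059] pos [ 0.5609 -0.083   0.0643] w 0.011
```

servo_tool(
  plan=[
    [[0, 0, 0, 0, 0, -0.03, 0], [0, 0, 0, 0, 0, -0.065, 0], [0, 0, 0, 0, 0, -0.065, 0]],
  ],
)

```text
time_s: 18.4
tcp_pos: [0.5607, -0.083, 0.0643]
eef_rot: [-2.982, 0.987, 0.003]
ft_force: [2.0, 3.1, 6.6]
grip_width: 0.0111
```

```bash
python3 m.py 3
python3 - <<'E'
from h import *
im=optics.get_image("top")[160:280,240:380,::-1];b=optics.get_image("scene")[160:290,200:360,::-1]
cv2.imwrite("pics/c2.png",np.hstack([cv2.resize(im,(400,400),interpolation=3),cv2.resize(b,(400,400),interpolation=3)]))
E
```

```text
t 18.5 F [1.8 2.6 6.6] Mz -0.046 [-0.015 -0.07  -0.054] yaw [-0.6392 -0.64   -0.6402] tq6 [-0.348 -0.134 -0.059] pos [ 0.5607 -0.083   0.0643] w 0.011
```

View pics/c2.png

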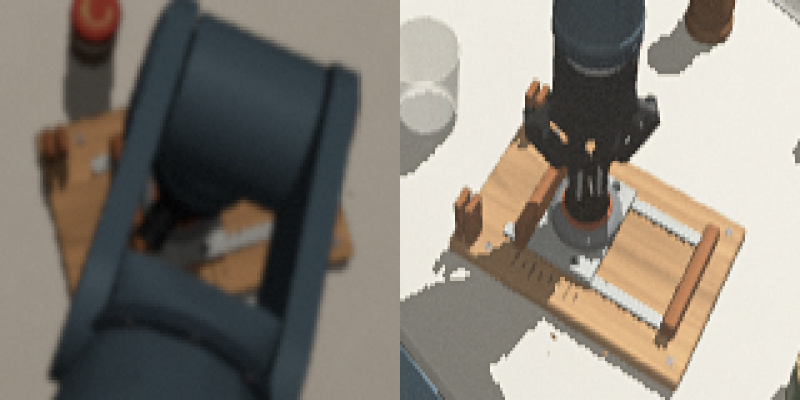

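servo_tool(
  plan=[
    [[0, 0, 0, 0, 0, -0.03, 0], [0, 0, 0, 0, 0, -0.065, 0], [0, 0, 0, 0, 0, -0.065, 0]],
  ],
)

```text
time_s: 18.9
tcp_pos: [0.5606, -0.083, 0.0643]
eef_rot: [-3.012, 0.889, 0.003]
ft_force: [1.0, 2.2, 7.0]
grip_width: 0.011
```

```bash
python3 m.py 4
```

```text
t 19.05 F [1.  2.4 6.8] Mz -0.057 [-0.063 -0.031 -0.085 -0.048] yaw [-0.5742 -0.575  -0.5752 -0.5752] tq6 [-0.349 -0.135 -0.06  -0.042] pos [ 0.5606 -0.083   0.0643] w 0.0106
```

servo_tool(
  plan=[
    [[0, 0, 0, 0, 0, -0.035, 0], [0, 0, 0, 0, 0, -0.07, 0], [0, 0, 0, 0, 0, -0.07, 0]],
  ],
)

```text
time_s: 19.35
tcp_pos: [0.5604, -0.0831, 0.0643]
eef_rot: [-3.042, 0.783, 0.004]
ft_force: [-0.9, 2.1, 8.2]
grip_width: 0.011
```

```bash
python3 m.py 3
```

```text
t 19.45 F [-0.3  2.   7.9] Mz -0.046 [-0.061 -0.025 -0.051] yaw [-0.5042 -0.505  -0.5051] tq6 [-0.354 -0.137 -0.062] pos [ 0.5604 -0.0831  0.0643] w 0.0109
```

servo_tool(
  plan=[
    [[0, 0, -0.5, 0, 0, -0.07, 0], [0, 0, -0.5, 0, 0, -0.14, 0], [0, 0, -0.5, 0, 0, -0.21, 0], [0, 0, -0.5, 0, 0, -0.27, 0], [0, 0, -0.5, 0, 0, -0.27, 0]],
  ],
)

```text
time_s: 19.95
tcp_pos: [0.5594, -0.083, 0.0643]
eef_rot: [-3.119, 0.366, 0.007]
ft_force: [-1.0, 2.2, 8.2]
grip_width: 0.0111
```

```bash
python3 m.py 3
```

```text
t 20.05 F [-1.6  1.9  7.4] Mz -0.075 [-0.03  -0.096 -0.098] yaw [-0.2334 -0.2346 -0.2349] tq6 [-0.583 -0.205 -0.074] pos [ 0.5595 -0.083   0.0643] w 0.0108
```

servo_tool(
  plan=[
    [[0, 0, 0, 0, 0, -0.035, 0], [0, 0, 0, 0, 0, -0.06, 0], [0, 0, 0, 0, 0, -0.06, 0]],
  ],
)

```text
time_s: 20.35
tcp_pos: [0.5593, -0.0831, 0.0643]
eef_rot: [-3.129, 0.273, 0.007]
ft_force: [-2.6, 1.2, 8.4]
grip_width: 0.0107
```

```bash
python3 m.py 3
```

```text
t 20.45 F [-3.1  1.2  8.1] Mz -0.028 [-0.06  -0.036  0.013] yaw [-0.1744 -0.1749 -0.175 ] tq6 [-0.283 -0.123 -0.068] pos [ 0.5593 -0.083   0.0643] w 0.0108
```

servo_tool(
  plan=[
    [[0, 0, 0, 0, 0, -0.03, 0], [0, 0, 0, 0, 0, -0.06, 0], [0, 0, 0, 0, 0, -0.06, 0]],
  ],
)

```text
time_s: 20.75
tcp_pos: [0.5591, -0.083, 0.0643]
eef_rot: [-3.135, 0.179, 0.008]
ft_force: [-3.5, 1.1, 9.3]
grip_width: 0.0109
```

```bash
python3 m.py 4
```

```text
t 20.9 F [-3.1  1.2  8.9] Mz -0.067 [-0.085 -0.062 -0.066 -0.053] yaw [-0.1142 -0.1148 -0.115  -0.1151] tq6 [-0.348 -0.162 -0.097 -0.081] pos [ 0.5591 -0.0831  0.0643] w 0.0106
```

servo_tool(
  plan=[
    [[0, 0, 0, 0, 0, -0.02, 0], [0, 0, 0, 0, 0, -0.04, 0], [0, 0, 0, 0, 0, -0.04, 0]],
  ],
)

```text
time_s: 21.2
tcp_pos: [0.5589, -0.0831, 0.0643]
eef_rot: [-3.138, 0.117, 0.008]
ft_force: [-3.5, 1.4, 9.2]
grip_width: 0.011
```

```bash
python3 m.py 4
```

```text
t 21.35 F [-3.3  1.1  9.1] Mz -0.186 [-0.184 -0.178 -0.205 -0.178] yaw [-0.0748 -0.0752 -0.0754 -0.0754] tq6 [-0.389 -0.264 -0.22  -0.21 ] pos [ 0.5589 -0.0831  0.0642] w 0.0106
```

servo_tool(
  plan=[
    [[0, 0, -1, 0, 0, 0.03, 0], [0, 0, -1, 0, 0, 0.055, 0], [0, 0, -1, 0, 0, 0.055, 0], [0, 0, -1, 0, 0, 0.055, 0]],
  ],
)

```text
time_s: 21.75
tcp_pos: [0.5592, -0.0831, 0.0644]
eef_rot: [-3.134, 0.205, 0.008]
ft_force: [-5.1, 0.5, -1.9]
grip_width: 0.0114
```

```bash
python3 m.py 3
```

```text
t 21.85 F [-5.1  0.6 -2.5] Mz -0.033 [-0.033 -0.032 -0.033] yaw [-0.1303 -0.1304 -0.1305] tq6 [ 0.    -0.028 -0.045] pos [ 0.5593 -0.0832  0.0644] w 0.0109
```

servo_tool(
  plan=[
    [[3, 6.5, 0, 0, 0, 0, 0], [8, 18, 0, 0, 0, 0, 0], [13, 29, 0, 0, 0, 0, 0], [18, 40, 0, 0, 0, 0, 0], [21, 46.5, 0, 0, 0, 0, 0]],
  ],
)

```text
time_s: 22.35
tcp_pos: [0.5741, -0.133, 0.0644]
eef_rot: [-3.134, 0.205, 0.008]
ft_force: [-6.5, 0.8, -1.9]
grip_width: 0.0109
```

```bash
python3 m.py 3
```

```text
t 22.45 F [-6.  -2.7 -3.9] Mz -0.051 [-0.115 -0.067  0.029] yaw [-0.1308 -0.1311 -0.1313] tq6 [ 0.021 -0.03  -0.117] pos [ 0.5743 -0.1341  0.0644] w 0.0108
```

servo_tool(
  plan=[
    [[2, 4.5, 0, 0, 0, 0, 0], [4, 9, 0, 0, 0, 0, 0], [6, 13.5, 0, 0, 0, 0, 0], [7.5, 17, 0, 0, 0, 0, 0], [8, 18, 0, 0, 0, 0, 0]],
  ],
)

```text
time_s: 22.95
tcp_pos: [0.5786, -0.1485, 0.0644]
eef_rot: [-3.129, 0.205, 0.012]
ft_force: [-9.8, 10.5, 5.0]
grip_width: 0.0108
```

```bash
python3 m.py 3
```

```text
t 23.05 F [-10.2  10.5   4.6] Mz -0.052 [-0.016 -0.09  -0.048] yaw [-0.1311 -0.1309 -0.1306] tq6 [-0.081 -0.072 -0.079] pos [ 0.5786 -0.1484  0.0644] w 0.0109
```

servo_tool(
  plan=[
    [[0, 0, 0, 0, 0, 0, 0.3], [0, 0, 0, 0, 0, 0, 0.6], [0, 0, 0, 0, 0, 0, 0.8], [0, 0, 0, 0, 0, 0, 0.8], [0, 0, 0, 0, 0, 0, 0.8]],
  ],
)

```text
time_s: 23.55
tcp_pos: [0.582, -0.1519, 0.0661]
eef_rot: [3.134, -0.206, 0.001]
ft_force: [0.4, 0.2, -0.0]
grip_width: 0.0683
```

servo_tool(
  plan=[
    [[0, 0, -15, 0, 0, 0, 0.8], [0, 0, -50, 0, 0, 0, 0.8], [0, 0, -90, 0, 0, 0, 0.8], [0, 0, -130, 0, 0, 0, 0.8], [0, 0, -140, 0, 0, 0, 0.8]],
  ],
)

```text
time_s: 24.05
tcp_pos: [0.5844, -0.1529, 0.213]
eef_rot: [3.131, -0.205, 0.015]
ft_force: [0.5, 0.1, 0.5]
grip_width: 0.0685
```

```bash
python3 m.py 3;python3 - <<'E'
from h import *
s,R,t=pose();im=optics.get_image("wrist")[:,:,::-1];print(t.tolist(),R.tolist())
cv2.imwrite("pics/w2.png",cv2.resize(im,(768,576),interpolation=3))
E
```

```text
t 24.15 F [0.3 0.4 0.7] Mz 0.013 [-0.     0.011  0.029] yaw [-0.1309 -0.1309 -0.131 ] tq6 [ 0.  0. -0.] pos [ 0.5831 -0.1523  0.2094] w 0.0683
[0.5831467641149631, -0.15229548144234661, 0.20942288141154025] [[0.9914208093184748, -0.13059222697185766, 0.005518070752632264], [-0.1305791138662973, -0.9914342842060045, -0.0026749061329056816], [0.00582012647567089, 0.0019314128140060496, -0.9999811977094114]]
```

View pics/w2.png

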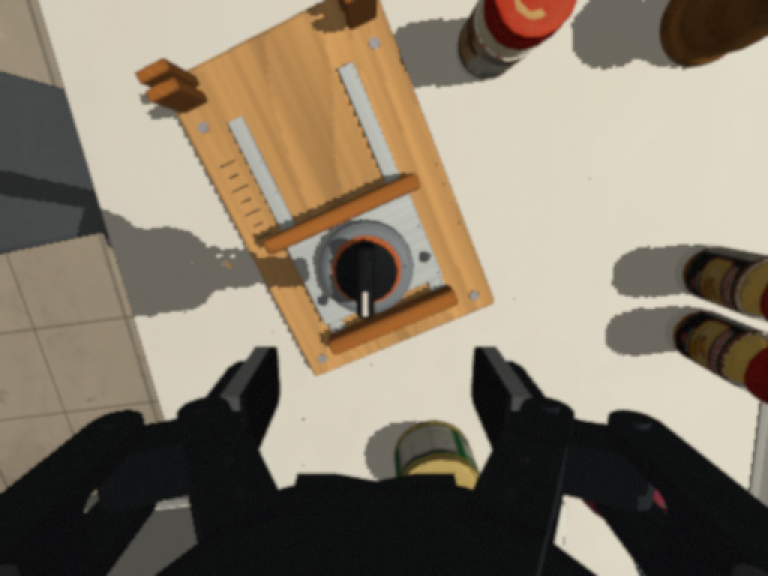

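Run:
```python
from h import *
t=np.array([0.58315,-0.152295,0.20942]);R=np.array([[0.99142,-0.13059,0.005518],[-0.13058,-0.99143,-0.002675],[0.00582,0.00193,-0.99998]])
c=optics.get_calibration("wrist")
for n,u,v,z in[("skirt",367,269,.058),("hous",364,266,.048),("barfar",368,243,.091),("barnear",364,318,.091),("fencemid",342,213,.055),("blockmid",391,314,.04)]:
    print(n,bp(c,u/1.5,v/1.5,z,R,t).round(4))
im=cv2.imread("pics/w2.png");cv2.imwrite("pics/w2c.png",cv2.resize(im[160:380,230:510],(784,616)[:2] and (760,597),interpolation=3))
```

```text
skirt [ 0.579  -0.1499  0.058 ]
hous [ 0.5767 -0.1495  0.048 ]
barfar [ 0.5833 -0.1263  0.091 ]
barnear [ 0.574  -0.1752  0.091 ]
fencemid [ 0.567  -0.1085  0.055 ]
blockmid [ 0.592  -0.1921  0.04  ]
```

View pics/w2c.png

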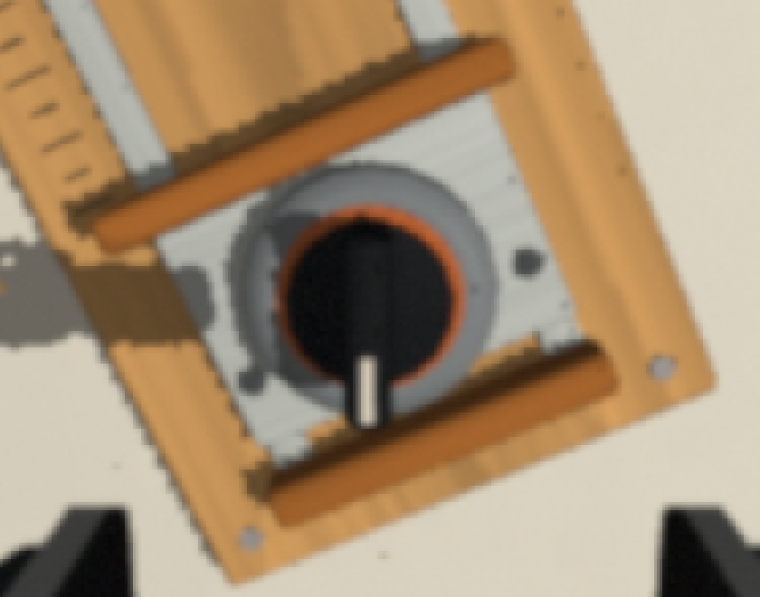

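The knob is open and the fence met firm resistance, but a sliver still shows at the block. I'll push lightly at the plate with shut fingers to be sure it is home.

servo_tool(
  plan=[
    [[-15, -30, 0, 0, 0, -0.145, 0], [-30, -60, 0, 0, 0, -0.29, 0], [-36, -72, 0, 0, 0, -0.424, 0], [-36, -72, 0, 0, 0, -0.424, 0], [-36, -72, 0, 0, 0, -0.424, 0]],
  ],
)

```text
time_s: 24.7
tcp_pos: [0.5548, -0.0755, 0.2045]
eef_rot: [-3.108, -0.454, 0.003]
ft_force: [0.3, -1.1, -0.0]
grip_width: 0.0001
```

servo_tool(
  plan=[
    [[0, 0, 45, 0, 0, 0, 0], [0, 0, 90, 0, 0, 0, 0], [0, 0, 130, 0, 0, 0, 0], [0, 0, 165, 0, 0, 0, 0], [0, 0, 170, 0, 0, 0, 0]],
  ],
)

```text
time_s: 25.2
tcp_pos: [0.5514, -0.0753, 0.0305]
eef_rot: [-3.104, -0.452, 0.014]
ft_force: [0.4, -0.1, 0.1]
grip_width: -0.0001
```

servo_tool(
  plan=[
    [[0, 4, 0, 0, 0, 0, 0], [0, 8, 0, 0, 0, 0, 0], [0, 11, 0, 0, 0, 0, 0], [0, 13, 0, 0, 0, 0, 0]],
  ],
)

```text
time_s: 25.6
tcp_pos: [0.5606, -0.089, 0.0378]
eef_rot: [3.106, 0.457, 0.005]
ft_force: [0.6, 0.2, 0.1]
grip_width: -0.0001
```

```bash
python3 m.py 3
```

```text
t 25.7 F [ 0.2  0.  -0.3] Mz 0.012 [ 0.001  0.058 -0.022] yaw [0.2923 0.2924 0.2925] tq6 [ 0.025  0.009 -0.03 ] pos [ 0.56   -0.0886  0.0371] w -0.0002
```

servo_tool(
  plan=[
    [[0, 2, 0, 0, 0, 0, 0], [0, 4, 0, 0, 0, 0, 0], [0, 5.5, 0, 0, 0, 0, 0], [0, 5.5, 0, 0, 0, 0, 0]],
  ],
)

```text
time_s: 26.1
tcp_pos: [0.5605, -0.0927, 0.0359]
eef_rot: [-3.107, -0.458, 0.001]
ft_force: [-0.7, 2.8, 3.2]
grip_width: -0.0002
```

```bash
python3 m.py 2
```

```text
t 26.15 F [-0.9  2.8  3. ] Mz -0.001 [ 0.053 -0.055] yaw [0.2929 0.293 ] tq6 [-0.035 -0.023] pos [ 0.5605 -0.0927  0.0358] w 0.0
```

Contact. Push 3 mm more.

servo_tool(
  plan=[
    [[0, 1, 0, 0, 0, 0, 0], [0, 2, 0, 0, 0, 0, 0], [0, 3, 0, 0, 0, 0, 0], [0, 3, 0, 0, 0, 0, 0]],
  ],
)

```text
time_s: 26.55
tcp_pos: [0.5605, -0.0928, 0.0358]
eef_rot: [-3.103, -0.458, 0.003]
ft_force: [-4.0, 14.5, 8.8]
grip_width: -0.0001
```

```bash
python3 m.py 2
```

```text
t 26.6 F [-4.  14.4  9.3] Mz -0.038 [-0.04  -0.036] yaw [0.2932 0.2934] tq6 [-0.029 -0.021] pos [ 0.5605 -0.0928  0.0358] w 0.0001
```

servo_tool(
  plan=[
    [[0, -5, 0, 0, 0, 0, 0], [0, -15, 0, 0, 0, 0, 0], [0, -20, -45, 0, 0, 0, 0], [0, -20, -90, 0, 0, 0, 0], [0, -20, -135, 0, 0, 0, 0]],
  ],
)

```text
time_s: 27.1
tcp_pos: [0.5551, -0.0766, 0.1718]
eef_rot: [3.108, 0.459, -0.002]
ft_force: [0.6, 0.1, -0.5]
grip_width: -0.0004
```

servo_tool(
  plan=[
    [[-40, 0, -25, 0, 0, 0, 0], [-80, 0, -50, 0, 0, 0, 0], [-120, 0, -60, 0, 0, 0, 0], [-150, 0, -60, 0, 0, 0, 0], [-150, 0, -60, 0, 0, 0, 0]],
  ],
)

```text
time_s: 27.6
tcp_pos: [0.4098, -0.1208, 0.231]
eef_rot: [3.107, 0.455, -0.0]
ft_force: [0.3, -0.8, 0.4]
grip_width: 0.0002
```

```bash
python3 m.py 2
python3 - <<'E'
from h import *
im=optics.get_image("top")[140:290,190:430,::-1];b=optics.get_image("scene")[140:310,180:400,::-1]
cv2.imwrite("pics/f.png",np.vstack([cv2.resize(im,(480,300),interpolation=3),cv2.resize(b,(480,300),interpolation=3)]))
E
```

```text
t 27.65 F [ 0.  -0.2  0. ] Mz -0.024 [-0.027 -0.021] yaw [0.2908 0.2907] tq6 [-0.458 -0.185] pos [ 0.4112 -0.1207  0.2311] w 0.0002
```

View pics/f.png

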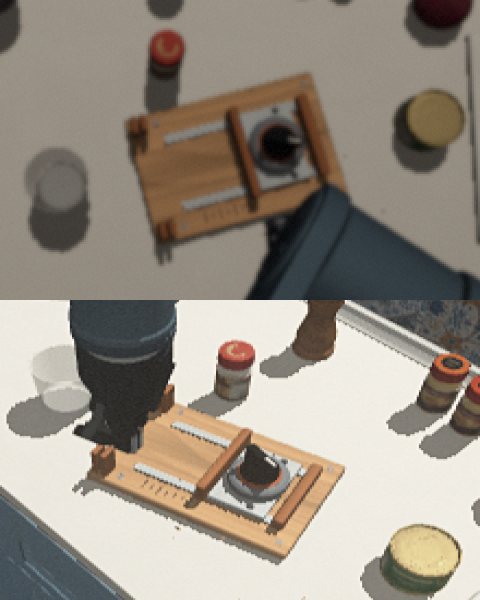

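The pictures show the fence against the end block. The glass, tin and spice jar are standing, and the arm is clear.

```bash
python3 -c "
from plant import job;print(job.close_job())"
```

```text
the job is handed in; nothing more can be done
None
```

The clamp knob is free and open at its stop, the fence is pushed home against the end block, and the job is handed in at about 28 s, with the arm clear.

- **Rocking:** I made four hard swings, anticlockwise first. Each was brought up to about 0.3 N m by my estimate, then unloaded and held for more than 0.4 s. The stem's reach grew from about +0.30 and −0.28 rad to +0.36 and −0.39 rad.
- **Breaking free:** The fifth swing, anticlockwise, met only friction (about 0.06 N m) and never came up hard. That differs from the stated five swings. I took it that the clamp had already let go, because the stem ran on past 0.6 rad.
- **Open stop:** The knob came up against the open stop at about 1.16 rad with roughly 0.2 N m, and I unloaded it there.
- **Fence:** I drew it back by the knob until it stopped, then let go. I then pushed its plate with shut fingers at about 15 N, and it did not move.
- **Checks that disagreed:** The pictures put the knob's travel at about 67 mm rather than 70 mm, which is close to the error of the measurement. They put its turn at about 1.10 rad, against 1.16 rad from the wrist.
- **Bystanders:** The last pictures show the glass, tin and spice jar standing. I judged their positions by eye and did not re-measure them.

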